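# Change the gel rocker to its slow gear and start it

### The arm

A 6-joint arm with a two-finger parallel gripper is mounted at the origin on a cart in front of the work surface, level with it; the furniture and walls round the work are solid. World frame = base frame: x ahead of the robot, y to its left, z up, the work surface at z = 0. Lengths are in m, angles in rad, forces in N, time in s.
With the tool pointing down it reaches from about 0.375 to 0.9 m from the base axis. Payload 3.1 kg.
Tool frame: the origin (TCP) lies on the front face of the gripper's body, between the roots of the fingers; the fingertips stand 70 mm ahead of it and the grasp point (between the pads) lies 51 mm ahead of it (bot.tip_reach is the distance from the TCP to the fingertips, in m); z points along the fingers, y is the line along which they close (so a half turn about z gives the same grasp; the last joint's range is limited). The gripper opens to 87 mm and grips with 3 to 60 N. Pads are 19 mm wide; open, the fingers measure 117 mm over their backs; the gripper's body (75 mm by 190 mm) begins 51 mm behind the grasp point.
Start: joints at [-1.405, 0.527, 1.433, -0, 1.181, -0.178], TCP at [0.211, -0.588, 0.292] pointing down, gripper open.
Joint ranges: [-3.08, 3.08], [-0.75, 2.2], [0.22, 2.44], [-1.43, 4.57], [0, 2.65], [-2.85, 2.85]. Speed limits (rad/s): [2.79, 2.79, 3.14, 3.14, 3.14, 3.14].

### API

Orientations are given as a unit quaternion [w, x, y, z].
In Python, from rig import bot gives the robot as it stands.
- The arm moves only by the tool step_arm, never from a script. Its argument "moves" is a list of rows, each an object of numbers: "dx", "dy", "dz": the shift along the tool's x, y, z scaled (see below); "wx", "wy", "wz": the turn, a rotation vector about the tool's x, y, z scaled (see below); "hand": the gripper command: -1 is fully open, 1 is shut, values between are in proportion. In form: [{"dx": .., "dy": .., "dz": .., "wx": .., "wy": .., "wz": .., "hand": ..}, ...]. A call has exactly 10 rows; each row is the pose to reach, as a shift and turn from the pose commanded when the call began, along the tool's axes at that moment; what a row does not reach only later rows make up. The controller multiplies each number of a shift by 0.25 m and each number of a turn by 45 degrees. A row lasts 1/10 s, in which the tool goes at most 50 mm and 8.59 degrees, less where a joint would pass 70% of its speed; a pose out of reach is approached as far as the arm can. A call with a number of a shift or a turn outside -1 to 1 is refused whole. A call with a gripper value outside its range is refused whole. The fingers move at their own pace and stop on an object; the grip force is fixed at half the most. Time passes only in rows, so rows that repeat a pose let the fingers close, or fill a call up. It gives the time, the measured TCP pose, the force, the opening and the grip force at its end, in the units of the state.
- bot.get_state(): the state, without advancing time (a new reading comes with each control period).
- bot.camera(name): name is "scene" or "top" or "wrist"; returns the picture (384x512x3 uint8, red, green, blue); there is no depth.
- bot.camera_info(name): a dict with "camera_matrix" (3x3 intrinsics, pixels), "rvec" (rotation vector, rad) and "tvec" (3), from world to camera coordinates, as OpenCV has them. Camera axes: x right, y down, z forward; pixel columns grow to the right and rows downward; lengths in m; the calibration is good to about 2 mm. The wrist camera is an equidistant fisheye: a pixel r from the principal point sees the ray r / f radians off the axis. A picture is of the moment at which its call begins: read the wrist's pose just before it. camera_info takes no time and is no camera call; for the wrist camera it gives the pose at the moment of the call.
- bot.close_job(): hands the job in; it is judged then, once.
The state is a dict: "t": time; "q": joint angles; "qvel": joint speeds; "joint_efforts": joint torques, N m; "tool_pos": TCP position; "ee_rot": TCP orientation; "wrist_force": force on the tool from outside, world axes, zero at the start; "moment": the same for the moment, N m; "opening": finger opening in m; "grasp_force": force on a finger pad.
Only numpy, scipy, OpenCV 4.12 (cv2) and the standard library are available. Lean on these libraries where they do the work, as an engineer would, in place of code of your own. Each camera call takes 0.05 s, during which the arm holds its last target. There are 200 camera calls.

### The job

The gel rocker was left in fourth gear: its gear lever stands in the far right slot of the H-shaped gate. For the gentle wash, push the lever with the fingertips through the gate into the far left slot (second gear) until it is fully home at the end of that slot, then press the round start key on the console right down and let it come up again. Only push the lever, never grip or force it; do not press the start key before the lever is home, and leave the dish on the platform and the bottle and beaker beside the rocker where they are.

Things in the scene. Friction and masses are not known exactly. Their poses are not given: they have to be found in the camera images.
- rocker: Gel rocker, white housing 305 x 230 x 56 mm, fixed. Origin on the bench under the gate centre; x = far from user, y = user's left, z up (frame of all numbers here). Housing x -80..225, y -145..85 mm. Behind the gate a lipped platform, x 75..225, y -143..83 mm, lip top 105 mm high, that does not move.
- gate (a point): Centre of the steel gate plate's top face (74 x 69 mm, 86 mm above the bench). Its H cut-out: two lanes along x, 13 mm left and right of centre, joined by one cross channel at x = 0, 15 mm wide. Steel lands part the lanes, so the 8 mm stem changes lane only in the cross channel. Dots by the slots: 1 near left, 2 far left, 3 near right, 4 far right.
- knob (a point): Centre of the black ball knob, 29 mm diameter, on the gear lever. The lever pivots 20 mm above the bench under the gate centre; knob centre is 120 mm from the pivot (140 mm above the bench when upright), above a bare 8 mm stem with a 13 mm collar. At the end of a far slot it is about 30 mm beyond the gate centre; in a lane 21 to 26 mm to the side.
- selector_fore (a joint): Fore-and-aft lever angle, rad: 0 in the cross channel, +0.255 at the end of the far slots, -0.255 at the end of the near slots; lane change only within about +/-0.05. Stays where left; moves with about 1.5 N at the knob.
- selector_side (a joint): Sideways lever angle, rad: +0.22 at the left end stop, -0.22 at the right one; the left slots are passable from +0.175 to +0.22, the right slots from -0.22 to -0.175. Stays where left; moves with about 1.5 N at the knob.
- start_key_top (a point): Top centre of the round start key, 22 mm diameter, white, in a grey bezel on the console to the right of the gate, at x = -15, y = -100 mm of the rocker.
- start_key (a joint): Travel of the start key, m: 0 released, 0.005 fully down (about 5 N); springs back.
- petri_dish0: Clear covered dish, 90 mm diameter, 16 mm high, lying loose on the platform. Origin at the centre of its underside. Leave alone.
- bottle_amber: Brown bottle with a black cap, 54 mm diameter, 105 mm high, loose on the bench to the left or right of the rocker. Origin at the centre of its underside. Leave alone.
- beaker: Clear beaker, 51 mm diameter, 70 mm high, loose on the bench on the other side of the rocker. Origin at the centre of its underside. Leave alone.

How it is judged:
By the outcome, as a careful person would: the job done as asked, in the order asked, and still so for the second after the job is handed in, with the robot touching nothing.
It also fails if it takes over 64 s, if anything falls off the work surface, if the arm or the gripper's body presses on something with over 40 N, if the wrist force passes 120 N, or if a joint passes its speed limit or range.

## Working session

There is one attempt and no reset: what is moved stays moved. The work goes in short steps, Python scripts to look and compute and a tool call to move; the robot and the scene stay as the last step left them, time stands still between calls to the robot, and variables do not carry over. Pictures are saved under pics/ and viewed, at most 10 in all, crops included, and the job is handed in when it is done.

Besides the shell and the picture viewer there is one more tool, called after "Emit:" by a JSON object that holds its "api" and its "payload", one argument or row to a line. step_arm: Moves the arm, as the interface text tells. Shifts and turns lie within -1 to 1; 1 stands for 0.25 m of shift or 45 degrees of turn. Its arguments: {"type":"object","properties":{"moves":{"type":"array"}},"required":["moves"]}

```bash
mkdir -p pics; ls
python3 - <<'E'
from rig import bot
import cv2
s=bot.get_state();print(s['t'],s['tool_pos'],s['ee_rot'],s['opening'],bot.tip_reach)
a=bot.camera('scene');b=bot.camera('top')
cv2.imwrite('pics/s.png',a[:,:,::-1]);cv2.imwrite('pics/t.png',b[:,:,::-1])
for n in('scene','top'):print(bot.camera_info(n))
E
```

```text
pics
0.0 [ 0.2105864  -0.58782837  0.29125599] [-1.10118545e-03  9.85261086e-01  1.71053734e-01  9.01952185e-06] 0.08700213779703792 0.0697
{'camera_matrix': array([[401.6458199 ,   0.        , 256.53345337],
       [  0.        , 401.6458199 , 190.60149736],
       [  0.        ,   0.        ,   1.        ]]), 'rvec': array([ 1.0338571 , -2.54445567,  0.9353779 ]), 'tvec': array([0.50446873, 0.30694337, 0.85222056])}
{'camera_matrix': array([[407.55628502,   0.        , 252.9433433 ],
       [  0.        , 407.55628502, 190.18509245],
       [  0.        ,   0.        ,   1.        ]]), 'rvec': array([ 2.11358003, -2.12794746,  0.2217289 ]), 'tvec': array([0.11912734, 0.60706231, 0.92640485])}
```

View pics/t.png

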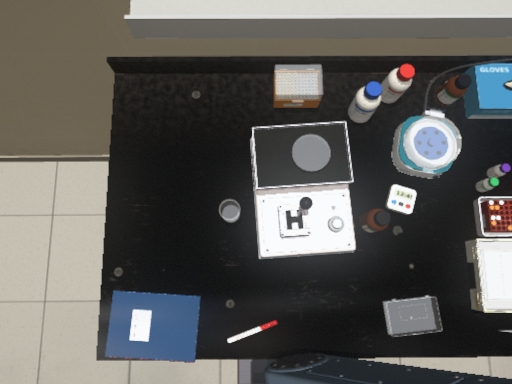

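View pics/s.png

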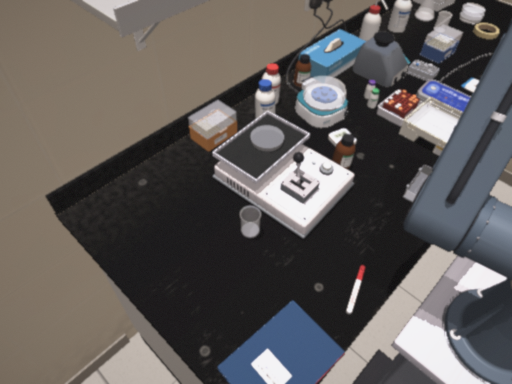

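The top view shows the rocker with its gate near (294,220), the knob near (305,205) and the key near (336,223). The bottle is at (377,219) and the beaker at (230,210). Next I'll zoom in on the gate area and cast rays.

```bash
cat > h.py <<'E'
import numpy as np,cv2
from rig import bot
def ray(name,uv,info=None):
    i=info or bot.camera_info(name);K=i['camera_matrix'];R=cv2.Rodrigues(np.array(i['rvec']))[0];t=np.array(i['tvec']).ravel()
    x=(np.array(uv,float)-[K[0,2],K[1,2]])/[K[0,0],K[1,1]]
    if name=='wrist':
        r=np.linalg.norm(x);d=np.r_[x/max(r,1e-9)*np.sin(r),np.cos(r)]
    else: d=np.r_[x,1.]
    return -R.T@t,R.T@d
def onz(name,uv,z,info=None):
    o,d=ray(name,uv,info);return o+d*(z-o[2])/d[2]
def proj(name,p,info=None):
    i=info or bot.camera_info(name);K=i['camera_matrix'];R=cv2.Rodrigues(np.array(i['rvec']))[0]
    c=R@np.array(p)+np.array(i['tvec']).ravel()
    if name=='wrist':
        r=np.hypot(c[0],c[1]);x=c[:2]/max(r,1e-9)*np.arctan2(r,c[2])
    else:x=c[:2]/c[2]
    return x*[K[0,0],K[1,1]]+[K[0,2],K[1,2]]
def two(a,b):
    (o1,d1),(o2,d2)=a,b;A=np.c_[d1,-d2];k=np.linalg.lstsq(A,o2-o1,rcond=None)[0]
    p,q=o1+d1*k[0],o2+d2*k[1];return (p+q)/2,np.linalg.norm(p-q)
E
python3 - <<'E'
import cv2,numpy as np
a=cv2.imread('pics/t.png')[175:265,245:365];b=cv2.imread('pics/s.png')[140:235,210:360]
a=cv2.resize(a,None,fx=6,fy=6,interpolation=cv2.INTER_CUBIC)[:,:720]
cv2.imwrite('pics/tc.png',a)
from h import *
for n,uv,z in [('nl',(260,257),.056),('nr',(354.5,250),.056),('gate',(294,220),.086),('knob',(305.5,204.5),.138),('key',(336.5,223.5),.065),('bottlecap',(377,219),.1),('beaker',(230,210),.035)]:
    print(n,onz('top',uv,z).round(4))
p=two(ray('top',(305.5,204.5)),ray('scene',(298,157)));print('knob2',p)
p=two(ray('top',(336.5,223.5)),ray('scene',(326,168)));print('key2',p)
E
```

```text
nl [0.4482 0.0996 0.056 ]
nr [ 0.4629 -0.1242  0.056 ]
gate [0.5314 0.0204 0.086 ]
knob [ 5.591e-01 -2.000e-04  1.380e-01]
key [ 0.525  -0.0827  0.065 ]
bottlecap [ 0.5307 -0.1687  0.1   ]
beaker [0.5636 0.1715 0.035 ]
knob2 (array([ 5.60098420e-01, -7.80109584e-05,  1.36407909e-01]), np.float64(0.0015838112933940596))
key2 (array([ 0.52505698, -0.08402349,  0.06007348]), np.float64(0.001266279620382851))
```

View pics/tc.png

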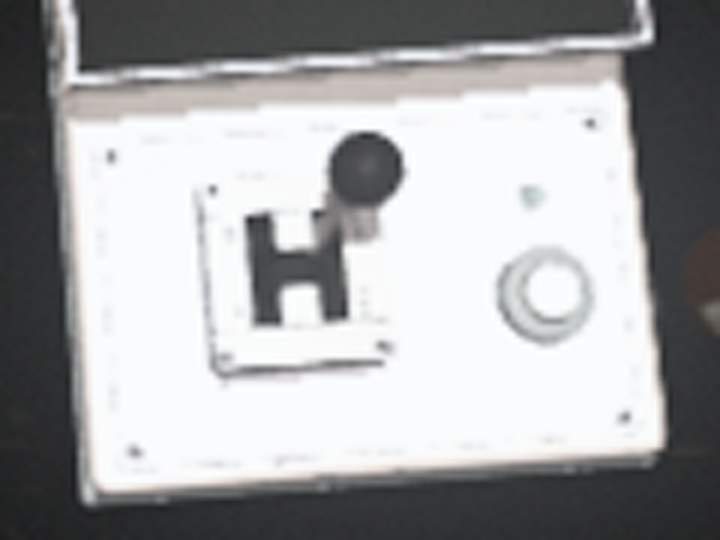

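The crop shows the H centre at about (294.7,219.5) and the knob in the far right slot. The key stands proud of its bezel at (336.5,223.5). That puts the gate at about (0.5325, 0.0185) with a yaw of about 3.8°, and the key position agrees. I'll move there with the fingers shut.

Emit:
{"api": "step_arm", "payload": {
  "moves": [
    {"dx": 0.19, "dy": -0.14, "hand": 1},
    {"dx": 0.38, "dy": -0.28, "hand": 1},
    {"dx": 0.57, "dy": -0.42, "hand": 1},
    {"dx": 0.76, "dy": -0.56, "hand": 1},
    {"dx": 0.76, "dy": -0.56, "hand": 1},
    {"dx": 0.76, "dy": -0.56, "hand": 1},
    {"dx": 0.76, "dy": -0.56, "hand": 1},
    {"dx": 0.76, "dy": -0.56, "hand": 1},
    {"dx": 0.76, "dy": -0.56, "hand": 1},
    {"dx": 0.76, "dy": -0.56, "hand": 1}
  ]
}}

```text
$.moves[0]: bad value
```

Emit:
{"api": "step_arm", "payload": {
  "moves": [
    {"dx": 0.19, "dy": -0.14, "hand": 1},
    {"dx": 0.38, "dy": -0.28, "hand": 1},
    {"dx": 0.57, "dy": -0.42, "hand": 1},
    {"dx": 0.76, "dy": -0.56, "hand": 1},
    {"dx": 0.76, "dy": -0.56, "hand": 1},
    {"dx": 0.76, "dy": -0.56, "hand": 1},
    {"dx": 0.76, "dy": -0.56, "hand": 1},
    {"dx": 0.76, "dy": -0.56, "hand": 1},
    {"dx": 0.76, "dy": -0.56, "hand": 1},
    {"dx": 0.76, "dy": -0.56, "hand": 1}
  ]
}}

```text
$.moves[0]: bad value
```

Emit:
{"api": "step_arm", "payload": {
  "moves": [
    {"dx": 0.19, "dy": -0.14, "wz": 0.1, "hand": 1},
    {"dx": 0.38, "dy": -0.28, "wz": 0.2, "hand": 1},
    {"dx": 0.57, "dy": -0.42, "wz": 0.3, "hand": 1},
    {"dx": 0.76, "dy": -0.56, "wz": 0.353, "hand": 1},
    {"dx": 0.76, "dy": -0.56, "wz": 0.353, "hand": 1},
    {"dx": 0.76, "dy": -0.56, "wz": 0.353, "hand": 1},
    {"dx": 0.76, "dy": -0.56, "wz": 0.353, "hand": 1},
    {"dx": 0.76, "dy": -0.56, "wz": 0.353, "hand": 1},
    {"dx": 0.76, "dy": -0.56, "wz": 0.353, "hand": 1},
    {"dx": 0.76, "dy": -0.56, "wz": 0.353, "hand": 1}
  ]
}}

```text
$.moves[0]: bad value
```

```bash
cat >> h.py <<'E'
G=np.array([.5325,.0185]);YAW=.0656
A=np.array([[np.cos(YAW),np.sin(YAW)],[-np.sin(YAW),np.cos(YAW)]])
def rel(p): return np.r_[A@(np.array(p)[:2]-G),p[2]]*1000   # world -> rocker mm
def wor(p): return np.r_[A.T@(np.array(p[:2])/1000)+G,p[2]/1000]
def stat():
    from scipy.spatial.transform import Rotation as Ro
    s=bot.get_state();w=s['ee_rot'];R=Ro.from_quat([w[1],w[2],w[3],w[0]]).as_matrix()
    tip=s['tool_pos']+R[:,2]*bot.tip_reach
    print('t',round(s['t'],2),'tip rocker mm',rel(tip).round(1),'xang',np.degrees(np.arctan2(R[1,0],R[0,0])).round(2),'tilt',R[:2,2].round(4),'F',s['wrist_force'].round(1),'open',round(s['opening'],4))
    return s
E
python3 - <<'E'
from h import *
stat();i=bot.camera_info('wrist');a=bot.camera('wrist');cv2.imwrite('pics/w1.png',a[:,:,::-1])
for p in [(0,0,86),(30,-24,136),(-15,-100,62)]:print(p,proj('wrist',wor(p),i).round(1))
E
```

```text
t 0.1 tip rocker mm [-361.  -583.8  221.7] xang 19.7 tilt [-0.0003  0.002 ] F [ 0.3  0.2 -0. ] open 0.0871
(0, 0, 86) [ -5.2 -92.1]
(30, -24, 136) [  -6.2 -119.7]
(-15, -100, 62) [ 32.8 -90.9]
```

View pics/w1.png

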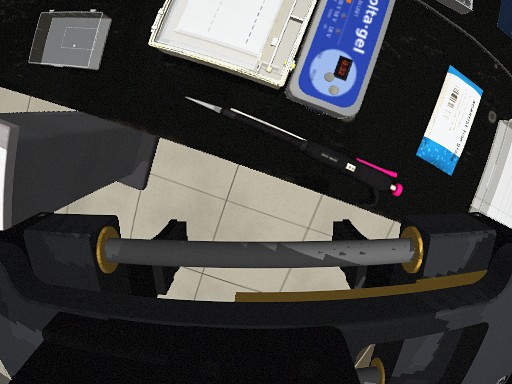

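The moves were refused because every row needs all its fields, so the arm hasn't moved. The wrist picture only shows the open fingers near (175,240) and (345,240), with the bench behind. I'll resend with full rows.

Emit:
{"api": "step_arm", "payload": {
  "moves": [
    {"dx": 0.19, "dy": -0.14, "dz": 0, "wx": 0, "wy": 0, "wz": 0, "hand": 1},
    {"dx": 0.38, "dy": -0.28, "dz": 0, "wx": 0, "wy": 0, "wz": 0, "hand": 1},
    {"dx": 0.57, "dy": -0.42, "dz": 0, "wx": 0, "wy": 0, "wz": 0, "hand": 1},
    {"dx": 0.76, "dy": -0.56, "dz": 0, "wx": 0, "wy": 0, "wz": 0, "hand": 1},
    {"dx": 0.76, "dy": -0.56, "dz": 0, "wx": 0, "wy": 0, "wz": 0, "hand": 1},
    {"dx": 0.76, "dy": -0.56, "dz": 0, "wx": 0, "wy": 0, "wz": 0, "hand": 1},
    {"dx": 0.76, "dy": -0.56, "dz": 0, "wx": 0, "wy": 0, "wz": 0, "hand": 1},
    {"dx": 0.76, "dy": -0.56, "dz": 0, "wx": 0, "wy": 0, "wz": 0, "hand": 1},
    {"dx": 0.76, "dy": -0.56, "dz": 0, "wx": 0, "wy": 0, "wz": 0, "hand": 1},
    {"dx": 0.76, "dy": -0.56, "dz": 0, "wx": 0, "wy": 0, "wz": 0, "hand": 1}
  ]
}}

```text
t: 1.15
tool_pos: [0.3418, -0.3937, 0.2921]
ee_rot: [0.0, 0.985, 0.17, -0.0]
wrist_force: [-0.0, -0.4, -1.3]
opening: 0.0152
grasp_force: 0.0
```

Emit:
{"api": "step_arm", "payload": {
  "moves": [
    {"dx": 0.19, "dy": -0.14, "dz": 0, "wx": 0, "wy": 0, "wz": 0, "hand": 1},
    {"dx": 0.38, "dy": -0.28, "dz": 0, "wx": 0, "wy": 0, "wz": 0, "hand": 1},
    {"dx": 0.57, "dy": -0.42, "dz": 0, "wx": 0, "wy": 0, "wz": 0, "hand": 1},
    {"dx": 0.76, "dy": -0.56, "dz": 0, "wx": 0, "wy": 0, "wz": 0, "hand": 1},
    {"dx": 0.76, "dy": -0.56, "dz": 0, "wx": 0, "wy": 0, "wz": 0, "hand": 1},
    {"dx": 0.76, "dy": -0.56, "dz": 0, "wx": 0, "wy": 0, "wz": 0, "hand": 1},
    {"dx": 0.76, "dy": -0.56, "dz": 0, "wx": 0, "wy": 0, "wz": 0, "hand": 1},
    {"dx": 0.76, "dy": -0.56, "dz": 0, "wx": 0, "wy": 0, "wz": 0, "hand": 1},
    {"dx": 0.76, "dy": -0.56, "dz": 0, "wx": 0, "wy": 0, "wz": 0, "hand": 1},
    {"dx": 0.76, "dy": -0.56, "dz": 0, "wx": 0, "wy": 0, "wz": 0, "hand": 1}
  ]
}}

```text
t: 2.15
tool_pos: [0.4736, -0.1979, 0.2922]
ee_rot: [0.0, 0.985, 0.17, -0.0]
wrist_force: [-0.9, 0.6, -0.5]
opening: 0.0002
grasp_force: 0.0
```

Emit:
{"api": "step_arm", "payload": {
  "moves": [
    {"dx": 0.19, "dy": -0.14, "dz": 0, "wx": 0, "wy": 0, "wz": 0.1, "hand": 1},
    {"dx": 0.38, "dy": -0.28, "dz": 0, "wx": 0, "wy": 0, "wz": 0.2, "hand": 1},
    {"dx": 0.57, "dy": -0.42, "dz": 0, "wx": 0, "wy": 0, "wz": 0.3, "hand": 1},
    {"dx": 0.76, "dy": -0.56, "dz": 0, "wx": 0, "wy": 0, "wz": 0.353, "hand": 1},
    {"dx": 0.76, "dy": -0.56, "dz": 0, "wx": 0, "wy": 0, "wz": 0.353, "hand": 1},
    {"dx": 0.76, "dy": -0.56, "dz": 0, "wx": 0, "wy": 0, "wz": 0.353, "hand": 1},
    {"dx": 0.76, "dy": -0.56, "dz": 0, "wx": 0, "wy": 0, "wz": 0.353, "hand": 1},
    {"dx": 0.76, "dy": -0.56, "dz": 0, "wx": 0, "wy": 0, "wz": 0.353, "hand": 1},
    {"dx": 0.76, "dy": -0.56, "dz": 0, "wx": 0, "wy": 0, "wz": 0.353, "hand": 1},
    {"dx": 0.76, "dy": -0.56, "dz": 0, "wx": 0, "wy": 0, "wz": 0.353, "hand": 1}
  ]
}}

```text
t: 3.15
tool_pos: [0.6053, -0.0022, 0.2924]
ee_rot: [0.0, 0.999, 0.032, -0.0]
wrist_force: [-0.2, -0.2, -0.1]
opening: 0.0002
grasp_force: 0.0
```

Run:
```python
from h import *
stat();i=bot.camera_info('wrist');a=bot.camera('wrist');cv2.imwrite('pics/w2.png',a[:,:,::-1])
for p in [(0,0,86),(30,-24,136),(-15,-100,62)]:print(p,proj('wrist',wor(p),i).round(1))
```

```text
t 3.15 tip rocker mm [ 71.3 -25.4 222.7] xang 3.69 tilt [-0.0003 -0.0001] F [-0.2 -0.2 -0.1] open 0.0002
(0, 0, 86) [236.9 248.6]
(30, -24, 136) [258.5 241.7]
(-15, -100, 62) [321.7 250.7]
```

View pics/w2.png

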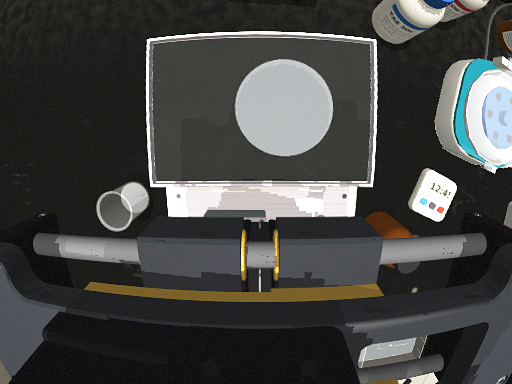

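The wrist view shows the rocker square to the image, with the near platform lip from (150,186) to (373,186). The gate is hidden behind the shut fingers. I'll lower beyond the knob.

Emit:
{"api": "step_arm", "payload": {
  "moves": [
    {"dx": 0, "dy": 0, "dz": 0.06, "wx": 0, "wy": 0, "wz": 0, "hand": 1},
    {"dx": 0, "dy": 0, "dz": 0.12, "wx": 0, "wy": 0, "wz": 0, "hand": 1},
    {"dx": 0, "dy": 0, "dz": 0.18, "wx": 0, "wy": 0, "wz": 0, "hand": 1},
    {"dx": 0, "dy": 0, "dz": 0.24, "wx": 0, "wy": 0, "wz": 0, "hand": 1},
    {"dx": 0, "dy": 0, "dz": 0.3, "wx": 0, "wy": 0, "wz": 0, "hand": 1},
    {"dx": 0, "dy": 0, "dz": 0.36, "wx": 0, "wy": 0, "wz": 0, "hand": 1},
    {"dx": 0, "dy": 0, "dz": 0.37, "wx": 0, "wy": 0, "wz": 0, "hand": 1},
    {"dx": 0, "dy": 0, "dz": 0.37, "wx": 0, "wy": 0, "wz": 0, "hand": 1},
    {"dx": 0, "dy": 0, "dz": 0.37, "wx": 0, "wy": 0, "wz": 0, "hand": 1},
    {"dx": 0, "dy": 0, "dz": 0.37, "wx": 0, "wy": 0, "wz": 0, "hand": 1}
  ]
}}

```text
t: 4.2
tool_pos: [0.6063, -0.001, 0.2008]
ee_rot: [0.0, 0.999, 0.033, 0.001]
wrist_force: [-0.2, -0.2, 0.2]
opening: 0.0003
grasp_force: 0.0
```

Run:
```python
from h import *
stat();a=bot.camera('scene')
for p in [(0,0,86),(30,-24,136),(75,83,105),(75,-143,105),(-80,85,56)]:print(p,proj('scene',wor(p)).round(1))
cv2.imwrite('pics/s2.png',cv2.resize(a[130:240,210:360],None,fx=5,fy=5,interpolation=cv2.INTER_CUBIC)[:,:,::-1])
```

```text
t 4.2 tip rocker mm [ 72.5 -24.4 131.1] xang 3.81 tilt [ 0.0019 -0.0004] F [-0.2 -0.2  0.2] open 0.0003
(0, 0, 86) [300.  180.5]
(30, -24, 136) [298.  155.7]
(75, 83, 105) [256.  179.5]
(75, -143, 105) [309.4 132.7]
(-80, 85, 56) [304.8 225.5]
```

View pics/s2.png

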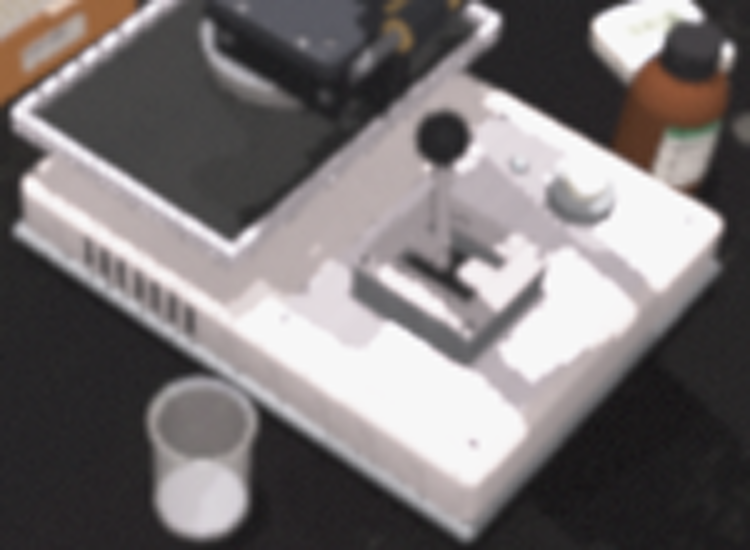

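The knob is at (298.6,157.6), within 2 px of the prediction, and the fingers are beyond it. I'll pull it nearly into the cross channel.

Emit:
{"api": "step_arm", "payload": {
  "moves": [
    {"dx": -0.03, "dy": 0, "dz": 0, "wx": 0, "wy": 0, "wz": 0, "hand": 1},
    {"dx": -0.06, "dy": 0, "dz": 0, "wx": 0, "wy": 0, "wz": 0, "hand": 1},
    {"dx": -0.08, "dy": 0, "dz": 0, "wx": 0, "wy": 0, "wz": 0, "hand": 1},
    {"dx": -0.1, "dy": 0, "dz": 0, "wx": 0, "wy": 0, "wz": 0, "hand": 1},
    {"dx": -0.12, "dy": 0, "dz": 0, "wx": 0, "wy": 0, "wz": 0, "hand": 1},
    {"dx": -0.14, "dy": 0, "dz": 0, "wx": 0, "wy": 0, "wz": 0, "hand": 1},
    {"dx": -0.16, "dy": 0, "dz": 0, "wx": 0, "wy": 0, "wz": 0, "hand": 1},
    {"dx": -0.18, "dy": 0, "dz": 0, "wx": 0, "wy": 0, "wz": 0, "hand": 1},
    {"dx": -0.18, "dy": 0, "dz": 0, "wx": 0, "wy": 0, "wz": 0, "hand": 1},
    {"dx": -0.18, "dy": 0, "dz": 0, "wx": 0, "wy": 0, "wz": 0, "hand": 1}
  ]
}}

```text
t: 5.25
tool_pos: [0.5599, -0.0038, 0.1993]
ee_rot: [-0.0, 0.999, 0.033, -0.001]
wrist_force: [0.7, 0.1, -0.1]
opening: 0.0007
grasp_force: 0.0
```

Run:
```python
from h import *
stat();a=bot.camera('scene')
for p in [(5,-25,138),(0,-25,138),(0,25,138),(30,24,134)]:print(p,((proj('scene',wor(p))-[210,130])*5).round(1))
cv2.imwrite('pics/s3.png',cv2.resize(a[130:240,210:360],None,fx=5,fy=5,interpolation=cv2.INTER_CUBIC)[:,:,::-1])
```

```text
t 5.25 tip rocker mm [ 25.8 -24.  129.6] xang 3.82 tilt [-0.0024  0.0003] F [ 0.7  0.1 -0.1] open 0.0007
(5, -25, 138) [482.6 148.4]
(0, -25, 138) [491.  153.2]
(0, 25, 138) [430.1 210. ]
(30, 24, 134) [380.7 184.5]
```

View pics/s3.png

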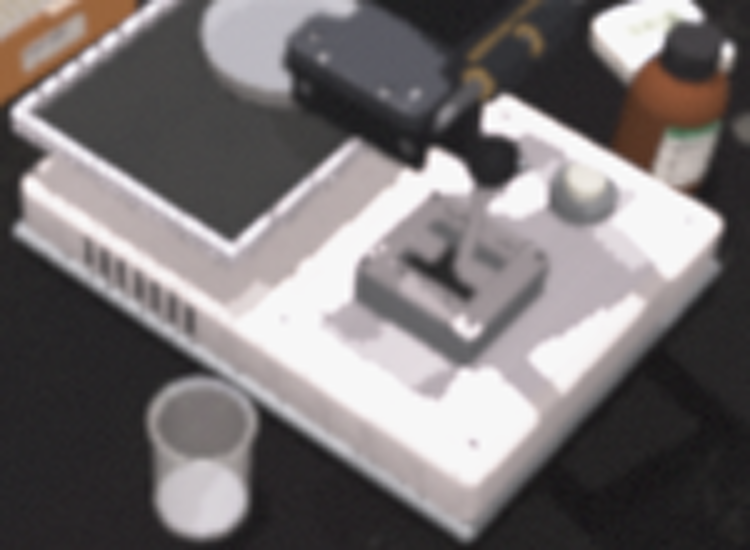

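The knob is at (493,160), which matches an x of about 0–1 mm in the cross channel. The stem stands in the channel too. I'll back off, go round to its right and line up at x = 0.

Emit:
{"api": "step_arm", "payload": {
  "moves": [
    {"dx": 0.04, "dy": 0, "dz": 0, "wx": 0, "wy": 0, "wz": 0, "hand": 1},
    {"dx": 0.08, "dy": 0, "dz": 0, "wx": 0, "wy": 0, "wz": 0, "hand": 1},
    {"dx": 0.08, "dy": 0.06, "dz": 0, "wx": 0, "wy": 0, "wz": 0, "hand": 1},
    {"dx": 0.08, "dy": 0.13, "dz": 0, "wx": 0, "wy": 0, "wz": 0, "hand": 1},
    {"dx": 0.08, "dy": 0.19, "dz": 0, "wx": 0, "wy": 0, "wz": 0, "hand": 1},
    {"dx": 0.08, "dy": 0.19, "dz": 0, "wx": 0, "wy": 0, "wz": 0, "hand": 1},
    {"dx": 0, "dy": 0.19, "dz": 0, "wx": 0, "wy": 0, "wz": 0, "hand": 1},
    {"dx": -0.1, "dy": 0.19, "dz": 0, "wx": 0, "wy": 0, "wz": 0, "hand": 1},
    {"dx": -0.1, "dy": 0.19, "dz": 0, "wx": 0, "wy": 0, "wz": 0, "hand": 1},
    {"dx": -0.1, "dy": 0.19, "dz": 0, "wx": 0, "wy": 0, "wz": 0, "hand": 1}
  ]
}}

```text
t: 6.3
tool_pos: [0.5392, -0.0532, 0.2]
ee_rot: [0.0, 0.999, 0.033, 0.0]
wrist_force: [-0.3, 0.3, 0.0]
opening: 0.0006
grasp_force: 0.0
```

Run:
```python
from h import *
stat();a=bot.camera('scene')
c=a[140:175,295:325].max(2);m=(c<70).astype('uint8')
n,l,s,ce=cv2.connectedComponentsWithStats(m)
for k in range(1,n):
  if s[k,4]>15:print(s[k],ce[k]+[295,140])
print(proj('scene',wor((0,-25,138))))
cv2.imwrite('pics/s4.png',cv2.resize(a[130:240,210:360],None,fx=5,fy=5,interpolation=cv2.INTER_CUBIC)[:,:,::-1])
```

```text
t 6.3 tip rocker mm [  2.1 -71.9 130.3] xang 3.76 tilt [0.0009 0.    ] F [-0.3  0.3  0. ] open 0.0006
[  0   0  30  17 268] [309.61567164 147.73134328]
[ 9 18  9  9 67] [308.01492537 161.82089552]
[308.19014189 160.63744002]
```

The knob mask is at (308.0,161.8), and the prediction for x = 0, y = −25 was (308.2,160.6). Now I'll push left.

Emit:
{"api": "step_arm", "payload": {
  "moves": [
    {"dx": -0.006, "dy": -0.04, "dz": 0, "wx": 0, "wy": 0, "wz": 0, "hand": 1},
    {"dx": -0.006, "dy": -0.07, "dz": 0, "wx": 0, "wy": 0, "wz": 0, "hand": 1},
    {"dx": -0.006, "dy": -0.09, "dz": 0, "wx": 0, "wy": 0, "wz": 0, "hand": 1},
    {"dx": -0.006, "dy": -0.11, "dz": 0, "wx": 0, "wy": 0, "wz": 0, "hand": 1},
    {"dx": -0.006, "dy": -0.13, "dz": 0, "wx": 0, "wy": 0, "wz": 0, "hand": 1},
    {"dx": -0.006, "dy": -0.15, "dz": 0, "wx": 0, "wy": 0, "wz": 0, "hand": 1},
    {"dx": -0.006, "dy": -0.17, "dz": 0, "wx": 0, "wy": 0, "wz": 0, "hand": 1},
    {"dx": -0.006, "dy": -0.19, "dz": 0, "wx": 0, "wy": 0, "wz": 0, "hand": 1},
    {"dx": -0.006, "dy": -0.2, "dz": 0, "wx": 0, "wy": 0, "wz": 0, "hand": 1},
    {"dx": -0.006, "dy": -0.2, "dz": 0, "wx": 0, "wy": 0, "wz": 0, "hand": 1}
  ]
}}

```text
t: 7.35
tool_pos: [0.5342, -0.0026, 0.1997]
ee_rot: [-0.0, 0.999, 0.033, -0.0]
wrist_force: [0.6, -0.5, -0.1]
opening: 0.0006
grasp_force: 0.3
```

Emit:
{"api": "step_arm", "payload": {
  "moves": [
    {"dx": 0, "dy": -0.01, "dz": 0, "wx": 0, "wy": 0, "wz": 0, "hand": 1},
    {"dx": 0, "dy": -0.02, "dz": 0, "wx": 0, "wy": 0, "wz": 0, "hand": 1},
    {"dx": 0, "dy": -0.03, "dz": 0, "wx": 0, "wy": 0, "wz": 0, "hand": 1},
    {"dx": 0, "dy": -0.04, "dz": 0, "wx": 0, "wy": 0, "wz": 0, "hand": 1},
    {"dx": 0, "dy": -0.05, "dz": 0, "wx": 0, "wy": 0, "wz": 0, "hand": 1},
    {"dx": 0, "dy": -0.055, "dz": 0, "wx": 0, "wy": 0, "wz": 0, "hand": 1},
    {"dx": 0, "dy": -0.06, "dz": 0, "wx": 0, "wy": 0, "wz": 0, "hand": 1},
    {"dx": 0, "dy": -0.06, "dz": 0, "wx": 0, "wy": 0, "wz": 0, "hand": 1},
    {"dx": 0, "dy": -0.06, "dz": 0, "wx": 0, "wy": 0, "wz": 0, "hand": 1},
    {"dx": 0, "dy": -0.06, "dz": 0, "wx": 0, "wy": 0, "wz": 0, "hand": 1}
  ]
}}

```text
t: 8.35
tool_pos: [0.5331, 0.012, 0.1997]
ee_rot: [-0.0, 0.999, 0.033, -0.0]
wrist_force: [0.6, -0.0, 0.4]
opening: 0.0005
grasp_force: 0.2
```

Run:
```python
from h import *
stat();a=bot.camera('scene')
for p in [(0,25,138),(0,20,138),(5,25,138)]:print(p,((proj('scene',wor(p))-[210,130])*5).round(1))
cv2.imwrite('pics/s4.png',cv2.resize(a[130:240,210:360],None,fx=5,fy=5,interpolation=cv2.INTER_CUBIC)[:,:,::-1])
```

```text
t 8.35 tip rocker mm [  0.2  -6.5 130. ] xang 3.81 tilt [-0.0004  0.0003] F [ 0.6 -0.   0.4] open 0.0005
(0, 25, 138) [430.1 210. ]
(0, 20, 138) [436.4 204.2]
(5, 25, 138) [421.7 205. ]
```

View pics/s4.png

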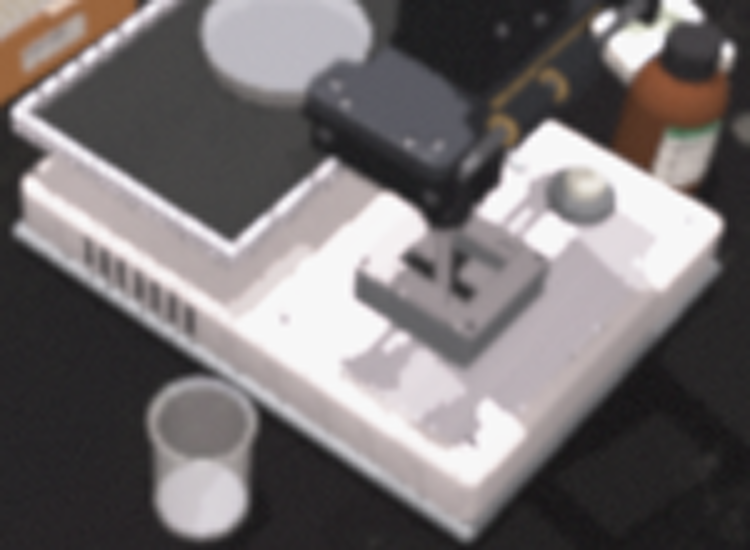

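The stem is now in the left lane, but the knob at about (448,208) is partly merged with the gripper. I'll back off, go round to the near side and then measure it.

Emit:
{"api": "step_arm", "payload": {
  "moves": [
    {"dx": 0, "dy": 0.05, "dz": 0, "wx": 0, "wy": 0, "wz": 0, "hand": 1},
    {"dx": 0, "dy": 0.1, "dz": 0, "wx": 0, "wy": 0, "wz": 0, "hand": 1},
    {"dx": -0.06, "dy": 0.1, "dz": 0, "wx": 0, "wy": 0, "wz": 0, "hand": 1},
    {"dx": -0.12, "dy": 0.1, "dz": 0, "wx": 0, "wy": 0, "wz": 0, "hand": 1},
    {"dx": -0.2, "dy": 0.1, "dz": 0, "wx": 0, "wy": 0, "wz": 0, "hand": 1},
    {"dx": -0.2, "dy": 0.1, "dz": 0, "wx": 0, "wy": 0, "wz": 0, "hand": 1},
    {"dx": -0.2, "dy": 0, "dz": 0, "wx": 0, "wy": 0, "wz": 0, "hand": 1},
    {"dx": -0.2, "dy": -0.12, "dz": 0, "wx": 0, "wy": 0, "wz": 0, "hand": 1},
    {"dx": -0.2, "dy": -0.12, "dz": 0, "wx": 0, "wy": 0, "wz": 0, "hand": 1},
    {"dx": -0.2, "dy": -0.12, "dz": 0, "wx": 0, "wy": 0, "wz": 0, "hand": 1}
  ]
}}

```text
t: 9.4
tool_pos: [0.4825, 0.0384, 0.1999]
ee_rot: [0.0, 0.999, 0.034, 0.001]
wrist_force: [0.7, -0.1, -0.4]
opening: 0.0003
grasp_force: 0.0
```

Run:
```python
from h import *
stat();a=bot.camera('scene')
x0,y0=275,150;c=a[y0:182,x0:315].max(2);m=(c<70).astype('uint8')
n,l,s,ce=cv2.connectedComponentsWithStats(m)
for k in range(1,n):
  if s[k,4]>15:print(s[k],ce[k]+[x0,y0])
for p in [(0,25,138),(0,20,138),(5,25,138)]:print(p,proj('scene',wor(p)).round(1))
cv2.imwrite('pics/s5.png',cv2.resize(a[130:240,210:360],None,fx=5,fy=5,interpolation=cv2.INTER_CUBIC)[:,:,::-1])
```

```text
t 9.4 tip rocker mm [-48.5  23.1 130.2] xang 3.88 tilt [ 0.0015 -0.0004] F [ 0.7 -0.1 -0.4] open 0.0003
[ 23   0  17  18 205] [307.71707317 156.46829268]
[  6  18  23  14 132] [289.81060606 176.25      ]
(0, 25, 138) [296. 172.]
(0, 20, 138) [297.3 170.8]
(5, 25, 138) [294.3 171. ]
```

View pics/s5.png

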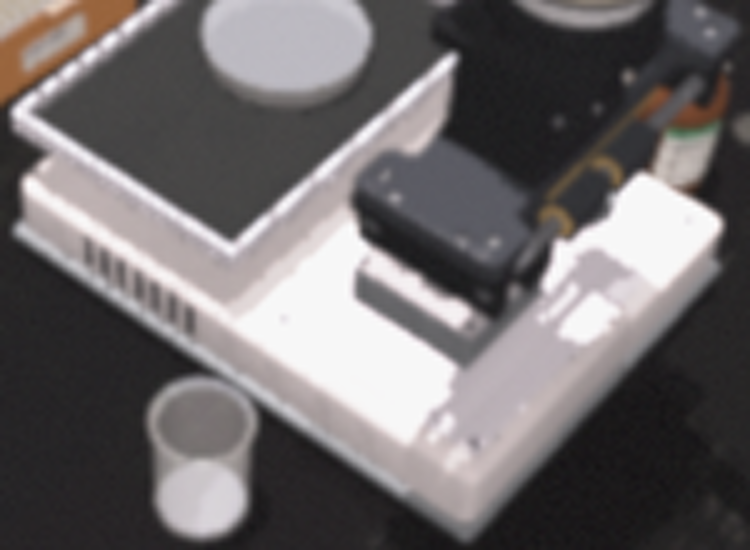

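The gripper body now hides the knob from the scene camera. The tip travel puts the knob at about y = 23 (0.19 rad), which is inside the lane, so I'll push forward slowly and watch the force.

Emit:
{"api": "step_arm", "payload": {
  "moves": [
    {"dx": 0.04, "dy": 0, "dz": 0, "wx": 0, "wy": 0, "wz": 0, "hand": 1},
    {"dx": 0.07, "dy": 0, "dz": 0, "wx": 0, "wy": 0, "wz": 0, "hand": 1},
    {"dx": 0.085, "dy": 0, "dz": 0, "wx": 0, "wy": 0, "wz": 0, "hand": 1},
    {"dx": 0.1, "dy": 0, "dz": 0, "wx": 0, "wy": 0, "wz": 0, "hand": 1},
    {"dx": 0.115, "dy": 0, "dz": 0, "wx": 0, "wy": 0, "wz": 0, "hand": 1},
    {"dx": 0.125, "dy": 0, "dz": 0, "wx": 0, "wy": 0, "wz": 0, "hand": 1},
    {"dx": 0.135, "dy": 0, "dz": 0, "wx": 0, "wy": 0, "wz": 0, "hand": 1},
    {"dx": 0.14, "dy": 0, "dz": 0, "wx": 0, "wy": 0, "wz": 0, "hand": 1},
    {"dx": 0.14, "dy": 0, "dz": 0, "wx": 0, "wy": 0, "wz": 0, "hand": 1},
    {"dx": 0.14, "dy": 0, "dz": 0, "wx": 0, "wy": 0, "wz": 0, "hand": 1}
  ]
}}

```text
t: 10.45
tool_pos: [0.5155, 0.0409, 0.1997]
ee_rot: [-0.0, 0.999, 0.033, -0.001]
wrist_force: [-3.4, -0.3, 2.2]
opening: 0.0005
grasp_force: 1.9
```

Emit:
{"api": "step_arm", "payload": {
  "moves": [
    {"dx": 0.005, "dy": 0, "dz": 0, "wx": 0, "wy": 0, "wz": 0, "hand": 1},
    {"dx": 0.01, "dy": 0, "dz": 0, "wx": 0, "wy": 0, "wz": 0, "hand": 1},
    {"dx": 0.015, "dy": 0, "dz": 0, "wx": 0, "wy": 0, "wz": 0, "hand": 1},
    {"dx": 0.015, "dy": 0, "dz": 0, "wx": 0, "wy": 0, "wz": 0, "hand": 1},
    {"dx": 0.015, "dy": 0, "dz": 0, "wx": 0, "wy": 0, "wz": 0, "hand": 1},
    {"dx": 0.015, "dy": 0, "dz": 0, "wx": 0, "wy": 0, "wz": 0, "hand": 1},
    {"dx": 0.015, "dy": 0, "dz": 0, "wx": 0, "wy": 0, "wz": 0, "hand": 1},
    {"dx": 0.015, "dy": 0, "dz": 0, "wx": 0, "wy": 0, "wz": 0, "hand": 1},
    {"dx": 0.015, "dy": 0, "dz": 0, "wx": 0, "wy": 0, "wz": 0, "hand": 1},
    {"dx": 0.015, "dy": 0, "dz": 0, "wx": 0, "wy": 0, "wz": 0, "hand": 1}
  ]
}}

```text
t: 11.45
tool_pos: [0.5181, 0.0421, 0.1995]
ee_rot: [-0.001, 0.999, 0.033, -0.002]
wrist_force: [-5.0, 1.7, 4.9]
opening: 0.0008
grasp_force: 2.8
```

Run:
```python
from h import *
stat();a=bot.camera('scene');b=bot.camera('top')
a=cv2.resize(a[145:200,260:340],None,fx=5,fy=5,interpolation=cv2.INTER_CUBIC)
b=cv2.resize(b[180:235,265:345],None,fx=5,fy=5,interpolation=cv2.INTER_CUBIC)
for p in [(0,25,138),(10,25,138)]:print(p,((proj('scene',wor(p))-[260,145])*5).round(1))
cv2.imwrite('pics/s6.png',np.hstack([a,b])[:,:,::-1])
```

```text
t 11.45 tip rocker mm [-13.1  24.7 129.8] xang 3.79 tilt [-0.0046  0.0021] F [-5.   1.7  4.9] open 0.0008
(0, 25, 138) [180.1 135. ]
(10, 25, 138) [163.3 124.9]
```

View pics/s6.png

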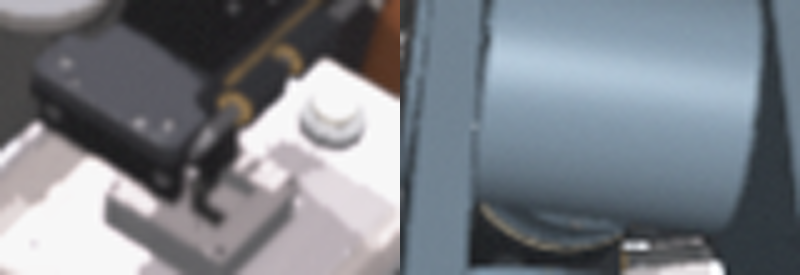

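Run:
```python
from h import *
for p in [(0,13,86),(17,13,86),(-17,13,86),(0,-13,86),(3,11,86),(6,13,86),(5,20,110),(8,22,120)]:print(p,((proj('scene',wor(p))-[260,145])*5).round(1))
a=bot.camera('scene')
cv2.imwrite('pics/s7.png',cv2.resize(a[170:196,283:321],None,fx=20,fy=20,interpolation=cv2.INTER_CUBIC)[:,:,::-1])
for p in [(0,13,86),(17,13,86),(-17,13,86),(0,-13,86)]:print(p,((proj('scene',wor(p))-[283,170])*20).round(1))
```

```text
(0, 13, 86) [184.7 192.2]
(17, 13, 86) [157.5 175.5]
(-17, 13, 86) [212.3 209.2]
(0, -13, 86) [215.2 162.9]
(3, 11, 86) [182.3 187. ]
(6, 13, 86) [175.1 186.3]
(5, 20, 110) [172.7 163.2]
(8, 22, 120) [167.1 148.7]
(0, 13, 86) [278.9 268.9]
(17, 13, 86) [169.9 202. ]
(-17, 13, 86) [389.3 336.9]
(0, -13, 86) [400.9 151.7]
```

View pics/s7.png

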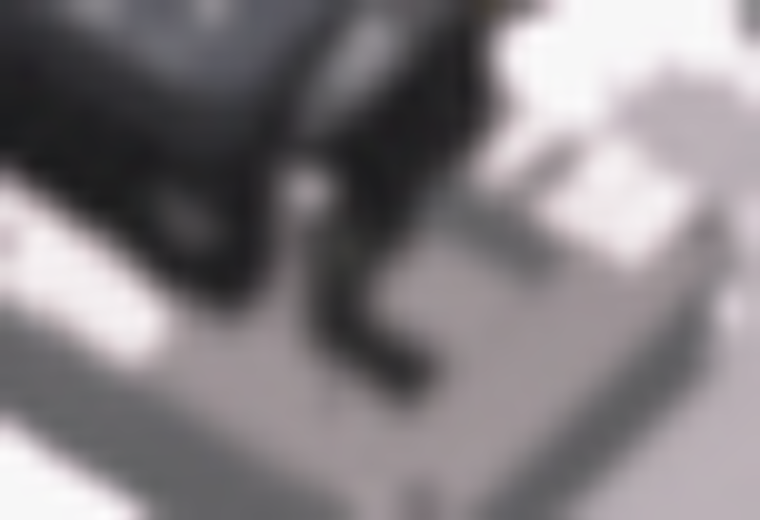

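The force is rising (5 N) while the stem still appears at the cross channel near (310,300). The lever is probably not far enough left and is touching the land. I won't force it, so I'll back off, rise clear and measure the knob.

Emit:
{"api": "step_arm", "payload": {
  "moves": [
    {"dx": -0.05, "dy": 0, "dz": 0, "wx": 0, "wy": 0, "wz": 0, "hand": 1},
    {"dx": -0.1, "dy": 0, "dz": 0, "wx": 0, "wy": 0, "wz": 0, "hand": 1},
    {"dx": -0.1, "dy": 0, "dz": -0.15, "wx": 0, "wy": 0, "wz": 0, "hand": 1},
    {"dx": -0.1, "dy": 0, "dz": -0.3, "wx": 0, "wy": 0, "wz": 0, "hand": 1},
    {"dx": -0.25, "dy": 0.2, "dz": -0.3, "wx": 0, "wy": 0, "wz": 0, "hand": 1},
    {"dx": -0.25, "dy": 0.4, "dz": -0.3, "wx": 0, "wy": 0, "wz": 0, "hand": 1},
    {"dx": -0.25, "dy": 0.6, "dz": -0.3, "wx": 0, "wy": 0, "wz": 0, "hand": 1},
    {"dx": -0.25, "dy": 0.7, "dz": -0.3, "wx": 0, "wy": 0, "wz": 0, "hand": 1},
    {"dx": -0.25, "dy": 0.7, "dz": -0.3, "wx": 0, "wy": 0, "wz": 0, "hand": 1},
    {"dx": -0.25, "dy": 0.7, "dz": -0.3, "wx": 0, "wy": 0, "wz": 0, "hand": 1}
  ]
}}

```text
t: 12.6
tool_pos: [0.4701, -0.1387, 0.2748]
ee_rot: [0.0, 0.999, 0.032, 0.001]
wrist_force: [0.0, -0.1, -0.1]
opening: 0.0006
grasp_force: 0.0
```

Run:
```python
from h import *
stat();a=bot.camera('scene');b=bot.camera('top')
def blob(c,x0,x1,y0,y1,n):
    m=(c[y0:y1,x0:x1].max(2)<75).astype('uint8');m=cv2.morphologyEx(m,cv2.MORPH_OPEN,np.ones((5,5)))
    k,l,s,ce=cv2.connectedComponentsWithStats(m)
    for i in range(1,k):
        if s[i,4]>15: print(n,s[i],(ce[i]+[x0,y0]).round(1))
blob(a,275,325,140,185,'scene');blob(b,275,325,190,240,'top')
for n in('scene','top'):
  for p in [(0,20,138),(0,0,86)]:print(n,p,proj(n,wor(p)).round(1))
a=cv2.resize(a[140:210,260:340],None,fx=5,fy=5,interpolation=cv2.INTER_CUBIC)
b=cv2.resize(b[180:250,265:345],None,fx=5,fy=5,interpolation=cv2.INTER_CUBIC)
cv2.imwrite('pics/s8.png',np.hstack([a,b])[:,:,::-1])
```

```text
t 12.6 tip rocker mm [ -72.4 -152.8  205.1] xang 3.68 tilt [ 0.0022 -0.0003] F [ 0.  -0.1 -0.1] open 0.0006
scene [  0   0  21  19 175] [283.9 147.6]
scene [ 31   0  19  14 195] [316.5 145.1]
scene [18 28  5  5 25] [295. 170.]
scene (0, 20, 138) [297.3 170.8]
scene (0, 0, 86) [300.  180.5]
top (0, 20, 138) [288.3 217.2]
top (0, 0, 86) [294.8 219.5]
```

View pics/s8.png

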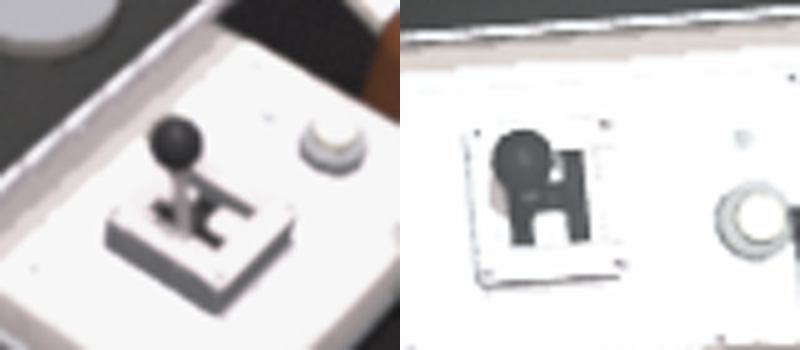

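The knob is at (295.0,168.2) in the scene view and (289.6,211.6) in the top view, so it is in the left lane and already somewhat forward. I'll triangulate it and the key.

Run:
```python
from h import *
for n,s,t,z in [('knob',(295,168.2),(289.6,211.6),.137),('start knob',(298.6,157.6),(305.8,203.3),.135),('key',(260+333/5,140+132/5),(265+360/5,180+217/5),.065)]:
    p,e=two(ray('top',t),ray('scene',s));print(n,rel(p).round(1),e.round(4),'topplane',rel(onz('top',t,z)).round(1),'sceneplane',rel(onz('scene',s,z)).round(1))
```

```text
knob [ 11.3  15.4 135.9] 0.0023 topplane [ 12.2  16.  137. ] sceneplane [  9.8  15.8 137. ]
start knob [ 28.  -22.8 132. ] 0.0021 topplane [ 28.5 -21.8 135. ] sceneplane [ 25.4 -20.6 135. ]
key [ -14.8 -101.5   67. ] 0.0015 topplane [ -13.9 -101.7   65. ] sceneplane [ -14.7 -103.7   65. ]
```

The knob is at about (11.5, 16) mm, wedged on the land corner because it isn't left enough (it needs y ≥ 21). I'll pull it back to x = 0 from the far side and then push further left.

Emit:
{"api": "step_arm", "payload": {
  "moves": [
    {"dx": 0.15, "dy": -0.17, "dz": 0, "wx": 0, "wy": 0, "wz": 0, "hand": 1},
    {"dx": 0.3, "dy": -0.34, "dz": 0, "wx": 0, "wy": 0, "wz": 0, "hand": 1},
    {"dx": 0.45, "dy": -0.5, "dz": 0, "wx": 0, "wy": 0, "wz": 0, "hand": 1},
    {"dx": 0.53, "dy": -0.68, "dz": 0, "wx": 0, "wy": 0, "wz": 0, "hand": 1},
    {"dx": 0.53, "dy": -0.68, "dz": 0, "wx": 0, "wy": 0, "wz": 0, "hand": 1},
    {"dx": 0.53, "dy": -0.68, "dz": 0.1, "wx": 0, "wy": 0, "wz": 0, "hand": 1},
    {"dx": 0.53, "dy": -0.68, "dz": 0.2, "wx": 0, "wy": 0, "wz": 0, "hand": 1},
    {"dx": 0.53, "dy": -0.68, "dz": 0.3, "wx": 0, "wy": 0, "wz": 0, "hand": 1},
    {"dx": 0.53, "dy": -0.68, "dz": 0.3, "wx": 0, "wy": 0, "wz": 0, "hand": 1},
    {"dx": 0.53, "dy": -0.68, "dz": 0.3, "wx": 0, "wy": 0, "wz": 0, "hand": 1}
  ]
}}

```text
t: 13.7
tool_pos: [0.5898, 0.0413, 0.1998]
ee_rot: [-0.0, 0.999, 0.034, -0.001]
wrist_force: [1.2, 0.3, 1.6]
opening: 0.0005
grasp_force: 0.0
```

```bash
python3 -c "
from h import *
stat()"
```

```text
t 13.7 tip rocker mm [ 58.6  19.  130.1] xang 3.87 tilt [-0.001   0.0001] F [1.2 0.3 1.6] open 0.0005
```

Emit:
{"api": "step_arm", "payload": {
  "moves": [
    {"dx": -0.03, "dy": 0, "dz": 0, "wx": 0, "wy": 0, "wz": 0, "hand": 1},
    {"dx": -0.06, "dy": 0, "dz": 0, "wx": 0, "wy": 0, "wz": 0, "hand": 1},
    {"dx": -0.08, "dy": 0, "dz": 0, "wx": 0, "wy": 0, "wz": 0, "hand": 1},
    {"dx": -0.1, "dy": 0, "dz": 0, "wx": 0, "wy": 0, "wz": 0, "hand": 1},
    {"dx": -0.12, "dy": 0, "dz": 0, "wx": 0, "wy": 0, "wz": 0, "hand": 1},
    {"dx": -0.13, "dy": 0, "dz": 0, "wx": 0, "wy": 0, "wz": 0, "hand": 1},
    {"dx": -0.135, "dy": 0, "dz": 0, "wx": 0, "wy": 0, "wz": 0, "hand": 1},
    {"dx": -0.135, "dy": 0, "dz": 0, "wx": 0, "wy": 0, "wz": 0, "hand": 1},
    {"dx": -0.135, "dy": 0, "dz": 0, "wx": 0, "wy": 0, "wz": 0, "hand": 1},
    {"dx": -0.135, "dy": 0, "dz": 0, "wx": 0, "wy": 0, "wz": 0, "hand": 1}
  ]
}}

```text
t: 14.7
tool_pos: [0.5566, 0.0384, 0.1996]
ee_rot: [0.0, 0.999, 0.033, -0.0]
wrist_force: [2.1, -0.6, 1.6]
opening: 0.0005
grasp_force: 0.6
```

```bash
cat >> h.py <<'E'
def blobs(x0=270,x1=330,y0=145,y1=190,th=75):
    a=bot.camera('scene');m=(a[y0:y1,x0:x1].max(2)<th).astype('uint8')
    m=cv2.morphologyEx(m,cv2.MORPH_OPEN,np.ones((5,5)))
    k,l,s,ce=cv2.connectedComponentsWithStats(m)
    for i in range(1,k): print('blob',s[i],(ce[i]+[x0,y0]).round(1))
    return a
E
python3 - <<'E'
from h import *
stat();blobs(285)
for p in [(0,16,138),(5,16,138)]:print(p,proj('scene',wor(p)).round(1))
E
```

```text
t 14.7 tip rocker mm [ 25.4  18.3 129.9] xang 3.82 tilt [-0.0001 -0.    ] F [ 2.1 -0.6  1.6] open 0.0005
blob [ 0  0 11  6 57] [289.8 147.2]
blob [ 23   0  22  12 161] [321.2 148.9]
blob [12  3  7  8 50] [300.  151.5]
blob [  4  17  14  14 130] [295.6 168.6]
(0, 16, 138) [298.3 169.9]
(5, 16, 138) [296.6 168.9]
```

Emit:
{"api": "step_arm", "payload": {
  "moves": [
    {"dx": 0.04, "dy": 0, "dz": 0, "wx": 0, "wy": 0, "wz": 0, "hand": 1},
    {"dx": 0.08, "dy": 0, "dz": 0, "wx": 0, "wy": 0, "wz": 0, "hand": 1},
    {"dx": 0.08, "dy": 0.08, "dz": 0, "wx": 0, "wy": 0, "wz": 0, "hand": 1},
    {"dx": 0.08, "dy": 0.16, "dz": 0, "wx": 0, "wy": 0, "wz": 0, "hand": 1},
    {"dx": 0.08, "dy": 0.22, "dz": 0, "wx": 0, "wy": 0, "wz": 0, "hand": 1},
    {"dx": 0.08, "dy": 0.22, "dz": 0, "wx": 0, "wy": 0, "wz": 0, "hand": 1},
    {"dx": 0, "dy": 0.22, "dz": 0, "wx": 0, "wy": 0, "wz": 0, "hand": 1},
    {"dx": -0.1, "dy": 0.22, "dz": 0, "wx": 0, "wy": 0, "wz": 0, "hand": 1},
    {"dx": -0.1, "dy": 0.22, "dz": 0, "wx": 0, "wy": 0, "wz": 0, "hand": 1},
    {"dx": -0.1, "dy": 0.22, "dz": 0, "wx": 0, "wy": 0, "wz": 0, "hand": 1}
  ]
}}

```text
t: 15.75
tool_pos: [0.5356, -0.0177, 0.1999]
ee_rot: [-0.0, 0.999, 0.033, 0.0]
wrist_force: [0.1, -0.3, 0.8]
opening: 0.0004
grasp_force: 0.0
```

Run:
```python
from h import *
stat();blobs(285)
for p in [(0,16,138),(5,16,138),(0,20,138)]:print(p,proj('scene',wor(p)).round(1))
```

```text
t 15.75 tip rocker mm [  0.8 -36.3 130.2] xang 3.81 tilt [0.0009 0.0001] F [ 0.1 -0.3  0.8] open 0.0004
blob [  0   1  25  19 230] [296.6 155.4]
blob [36  0  9 12 92] [325.5 149.9]
blob [ 9 21  9  9 71] [298.2 170.1]
(0, 16, 138) [298.3 169.9]
(5, 16, 138) [296.6 168.9]
(0, 20, 138) [297.3 170.8]
```

The knob is isolated at (298.2,170.1), so x is about 1–2 and y about 13–16. The tip offset is therefore about 21 mm, less than I assumed. I'll push further left.

Emit:
{"api": "step_arm", "payload": {
  "moves": [
    {"dx": 0, "dy": -0.04, "dz": 0, "wx": 0, "wy": 0, "wz": 0, "hand": 1},
    {"dx": 0, "dy": -0.07, "dz": 0, "wx": 0, "wy": 0, "wz": 0, "hand": 1},
    {"dx": 0, "dy": -0.09, "dz": 0, "wx": 0, "wy": 0, "wz": 0, "hand": 1},
    {"dx": 0, "dy": -0.11, "dz": 0, "wx": 0, "wy": 0, "wz": 0, "hand": 1},
    {"dx": 0, "dy": -0.12, "dz": 0, "wx": 0, "wy": 0, "wz": 0, "hand": 1},
    {"dx": 0, "dy": -0.13, "dz": 0, "wx": 0, "wy": 0, "wz": 0, "hand": 1},
    {"dx": 0, "dy": -0.14, "dz": 0, "wx": 0, "wy": 0, "wz": 0, "hand": 1},
    {"dx": 0, "dy": -0.145, "dz": 0, "wx": 0, "wy": 0, "wz": 0, "hand": 1},
    {"dx": 0, "dy": -0.15, "dz": 0, "wx": 0, "wy": 0, "wz": 0, "hand": 1},
    {"dx": 0, "dy": -0.15, "dz": 0, "wx": 0, "wy": 0, "wz": 0, "hand": 1}
  ]
}}

```text
t: 16.8
tool_pos: [0.5328, 0.0193, 0.1997]
ee_rot: [0.0, 0.999, 0.033, 0.0]
wrist_force: [0.0, -1.1, -1.2]
opening: 0.001
grasp_force: 0.5
```

Run:
```python
from h import *
stat();blobs(285)
for p in [(0,20,138),(0,25,138)]:print(p,proj('scene',wor(p)).round(1))
```

```text
t 16.8 tip rocker mm [  0.3   0.8 130. ] xang 3.81 tilt [ 0. -0.] F [ 0.  -1.1 -1.2] open 0.001
blob [11  0 15  9 94] [303.1 148. ]
blob [36  0  9 12 90] [325.6 149.9]
blob [26  4  7  7 44] [314.  151.9]
blob [  0  16  20  16 188] [294.2 168.8]
(0, 20, 138) [297.3 170.8]
(0, 25, 138) [296. 172.]
```

Emit:
{"api": "step_arm", "payload": {
  "moves": [
    {"dx": 0, "dy": -0.004, "dz": 0, "wx": 0, "wy": 0, "wz": 0, "hand": 1},
    {"dx": 0, "dy": -0.008, "dz": 0, "wx": 0, "wy": 0, "wz": 0, "hand": 1},
    {"dx": 0, "dy": -0.012, "dz": 0, "wx": 0, "wy": 0, "wz": 0, "hand": 1},
    {"dx": 0, "dy": -0.014, "dz": 0, "wx": 0, "wy": 0, "wz": 0, "hand": 1},
    {"dx": 0, "dy": -0.014, "dz": 0, "wx": 0, "wy": 0, "wz": 0, "hand": 1},
    {"dx": 0, "dy": -0.014, "dz": 0, "wx": 0, "wy": 0, "wz": 0, "hand": 1},
    {"dx": 0, "dy": -0.014, "dz": 0, "wx": 0, "wy": 0, "wz": 0, "hand": 1},
    {"dx": 0, "dy": -0.014, "dz": 0, "wx": 0, "wy": 0, "wz": 0, "hand": 1},
    {"dx": 0, "dy": -0.014, "dz": 0, "wx": 0, "wy": 0, "wz": 0, "hand": 1},
    {"dx": 0, "dy": -0.014, "dz": 0, "wx": 0, "wy": 0, "wz": 0, "hand": 1}
  ]
}}

```text
t: 17.85
tool_pos: [0.5325, 0.0228, 0.1998]
ee_rot: [-0.0, 0.999, 0.033, -0.0]
wrist_force: [0.7, -0.8, -1.2]
opening: 0.0006
grasp_force: 0.4
```

Emit:
{"api": "step_arm", "payload": {
  "moves": [
    {"dx": 0, "dy": 0.06, "dz": 0, "wx": 0, "wy": 0, "wz": 0, "hand": 1},
    {"dx": 0, "dy": 0.12, "dz": 0, "wx": 0, "wy": 0, "wz": 0, "hand": 1},
    {"dx": 0, "dy": 0.18, "dz": 0, "wx": 0, "wy": 0, "wz": 0, "hand": 1},
    {"dx": 0, "dy": 0.2, "dz": 0, "wx": 0, "wy": 0, "wz": 0, "hand": 1},
    {"dx": 0, "dy": 0.2, "dz": 0, "wx": 0, "wy": 0, "wz": 0, "hand": 1},
    {"dx": 0, "dy": 0.2, "dz": 0, "wx": 0, "wy": 0, "wz": 0, "hand": 1},
    {"dx": 0, "dy": 0.2, "dz": 0, "wx": 0, "wy": 0, "wz": 0, "hand": 1},
    {"dx": 0, "dy": 0.2, "dz": 0, "wx": 0, "wy": 0, "wz": 0, "hand": 1},
    {"dx": 0, "dy": 0.2, "dz": 0, "wx": 0, "wy": 0, "wz": 0, "hand": 1},
    {"dx": 0, "dy": 0.2, "dz": 0, "wx": 0, "wy": 0, "wz": 0, "hand": 1}
  ]
}}

```text
t: 18.85
tool_pos: [0.5358, -0.0267, 0.1998]
ee_rot: [-0.0, 0.999, 0.034, -0.0]
wrist_force: [-0.2, 0.7, 0.8]
opening: 0.0007
grasp_force: 0.0
```

Run:
```python
from h import *
stat();blobs(285)
for p in [(0,20,138),(0,25,138)]:print(p,proj('scene',wor(p)).round(1))
```

```text
t 18.85 tip rocker mm [  0.4 -45.3 130.1] xang 3.85 tilt [-0.      0.0001] F [-0.2  0.7  0.8] open 0.0007
blob [  0   0  32  17 261] [299.5 153.3]
blob [38  0  7 13 79] [326.3 150.7]
blob [ 7 24  9  9 73] [296. 173.]
(0, 20, 138) [297.3 170.8]
(0, 25, 138) [296. 172.]
```

The knob mask is at (296.0,173.0). Corrected for the known bias, that is x about 0 and y about 24, inside the left lane. I'll go round to the near side and push forward.

Emit:
{"api": "step_arm", "payload": {
  "moves": [
    {"dx": -0.07, "dy": 0, "dz": 0, "wx": 0, "wy": 0, "wz": 0, "hand": 1},
    {"dx": -0.14, "dy": 0, "dz": 0, "wx": 0, "wy": 0, "wz": 0, "hand": 1},
    {"dx": -0.2, "dy": 0, "dz": 0, "wx": 0, "wy": 0, "wz": 0, "hand": 1},
    {"dx": -0.2, "dy": -0.04, "dz": 0, "wx": 0, "wy": 0, "wz": 0, "hand": 1},
    {"dx": -0.2, "dy": -0.12, "dz": 0, "wx": 0, "wy": 0, "wz": 0, "hand": 1},
    {"dx": -0.2, "dy": -0.2, "dz": 0, "wx": 0, "wy": 0, "wz": 0, "hand": 1},
    {"dx": -0.2, "dy": -0.277, "dz": 0, "wx": 0, "wy": 0, "wz": 0, "hand": 1},
    {"dx": -0.2, "dy": -0.277, "dz": 0, "wx": 0, "wy": 0, "wz": 0, "hand": 1},
    {"dx": -0.2, "dy": -0.277, "dz": 0, "wx": 0, "wy": 0, "wz": 0, "hand": 1},
    {"dx": -0.2, "dy": -0.277, "dz": 0, "wx": 0, "wy": 0, "wz": 0, "hand": 1}
  ]
}}

```text
t: 19.9
tool_pos: [0.482, 0.0384, 0.1998]
ee_rot: [0.0, 0.999, 0.033, 0.0]
wrist_force: [-0.4, 0.1, 0.3]
opening: 0.0006
grasp_force: 0.0
```

Emit:
{"api": "step_arm", "payload": {
  "moves": [
    {"dx": 0.04, "dy": 0, "dz": 0, "wx": 0, "wy": 0, "wz": 0, "hand": 1},
    {"dx": 0.07, "dy": 0, "dz": 0, "wx": 0, "wy": 0, "wz": 0, "hand": 1},
    {"dx": 0.085, "dy": 0, "dz": 0, "wx": 0, "wy": 0, "wz": 0, "hand": 1},
    {"dx": 0.1, "dy": 0, "dz": 0, "wx": 0, "wy": 0, "wz": 0, "hand": 1},
    {"dx": 0.115, "dy": 0, "dz": 0, "wx": 0, "wy": 0, "wz": 0, "hand": 1},
    {"dx": 0.13, "dy": 0, "dz": 0, "wx": 0, "wy": 0, "wz": 0, "hand": 1},
    {"dx": 0.145, "dy": 0, "dz": 0, "wx": 0, "wy": 0, "wz": 0, "hand": 1},
    {"dx": 0.15, "dy": 0, "dz": 0, "wx": 0, "wy": 0, "wz": 0, "hand": 1},
    {"dx": 0.15, "dy": 0, "dz": 0, "wx": 0, "wy": 0, "wz": 0, "hand": 1},
    {"dx": 0.15, "dy": 0, "dz": 0, "wx": 0, "wy": 0, "wz": 0, "hand": 1}
  ]
}}

```text
t: 20.9
tool_pos: [0.5189, 0.0412, 0.1998]
ee_rot: [0.0, 0.999, 0.033, 0.0]
wrist_force: [-1.1, -0.5, 0.0]
opening: 0.0001
grasp_force: 0.2
```

```bash
python3 -c "
from h import *
stat()"
```

```text
t 20.9 tip rocker mm [-12.1  23.6 130.1] xang 3.81 tilt [0.0004 0.    ] F [-1.1 -0.5  0. ] open 0.0001
```

The force is low (1.1 N), so the lever is moving freely. I'll continue to the end.

Emit:
{"api": "step_arm", "payload": {
  "moves": [
    {"dx": 0.015, "dy": 0, "dz": 0, "wx": 0, "wy": 0, "wz": 0, "hand": 1},
    {"dx": 0.03, "dy": 0, "dz": 0, "wx": 0, "wy": 0, "wz": 0, "hand": 1},
    {"dx": 0.04, "dy": 0, "dz": 0, "wx": 0, "wy": 0, "wz": 0, "hand": 1},
    {"dx": 0.05, "dy": 0, "dz": 0, "wx": 0, "wy": 0, "wz": 0, "hand": 1},
    {"dx": 0.055, "dy": 0, "dz": 0, "wx": 0, "wy": 0, "wz": 0, "hand": 1},
    {"dx": 0.06, "dy": 0, "dz": 0, "wx": 0, "wy": 0, "wz": 0, "hand": 1},
    {"dx": 0.064, "dy": 0, "dz": 0, "wx": 0, "wy": 0, "wz": 0, "hand": 1},
    {"dx": 0.064, "dy": 0, "dz": 0, "wx": 0, "wy": 0, "wz": 0, "hand": 1},
    {"dx": 0.064, "dy": 0, "dz": 0, "wx": 0, "wy": 0, "wz": 0, "hand": 1},
    {"dx": 0.064, "dy": 0, "dz": 0, "wx": 0, "wy": 0, "wz": 0, "hand": 1}
  ]
}}

```text
t: 21.9
tool_pos: [0.5348, 0.0423, 0.1998]
ee_rot: [-0.0, 0.999, 0.033, 0.0]
wrist_force: [0.0, 0.2, -0.9]
opening: 0.0007
grasp_force: 0.5
```

Emit:
{"api": "step_arm", "payload": {
  "moves": [
    {"dx": 0.003, "dy": 0, "dz": 0, "wx": 0, "wy": 0, "wz": 0, "hand": 1},
    {"dx": 0.006, "dy": 0, "dz": 0, "wx": 0, "wy": 0, "wz": 0, "hand": 1},
    {"dx": 0.006, "dy": 0, "dz": 0, "wx": 0, "wy": 0, "wz": 0, "hand": 1},
    {"dx": 0.006, "dy": 0, "dz": 0, "wx": 0, "wy": 0, "wz": 0, "hand": 1},
    {"dx": 0.006, "dy": 0, "dz": 0, "wx": 0, "wy": 0, "wz": 0, "hand": 1},
    {"dx": 0.006, "dy": 0, "dz": 0, "wx": 0, "wy": 0, "wz": 0, "hand": 1},
    {"dx": 0.006, "dy": 0, "dz": 0, "wx": 0, "wy": 0, "wz": 0, "hand": 1},
    {"dx": 0.006, "dy": 0, "dz": 0, "wx": 0, "wy": 0, "wz": 0, "hand": 1},
    {"dx": 0.006, "dy": 0, "dz": 0, "wx": 0, "wy": 0, "wz": 0, "hand": 1},
    {"dx": 0.006, "dy": 0, "dz": 0, "wx": 0, "wy": 0, "wz": 0, "hand": 1}
  ]
}}

```text
t: 22.9
tool_pos: [0.5363, 0.0424, 0.1998]
ee_rot: [-0.0, 0.999, 0.033, 0.0]
wrist_force: [-0.6, -0.1, -1.4]
opening: 0.0003
grasp_force: 0.5
```

```bash
python3 -c "
from h import *
stat()"
```

```text
t 22.9 tip rocker mm [  5.3  23.6 130.1] xang 3.81 tilt [0.0001 0.    ] F [-0.6 -0.1 -1.4] open 0.0003
```

No end stop felt yet. I'll step on gently until the force rises.

Emit:
{"api": "step_arm", "payload": {
  "moves": [
    {"dx": 0.003, "dy": 0, "dz": 0, "wx": 0, "wy": 0, "wz": 0, "hand": 1},
    {"dx": 0.006, "dy": 0, "dz": 0, "wx": 0, "wy": 0, "wz": 0, "hand": 1},
    {"dx": 0.008, "dy": 0, "dz": 0, "wx": 0, "wy": 0, "wz": 0, "hand": 1},
    {"dx": 0.008, "dy": 0, "dz": 0, "wx": 0, "wy": 0, "wz": 0, "hand": 1},
    {"dx": 0.008, "dy": 0, "dz": 0, "wx": 0, "wy": 0, "wz": 0, "hand": 1},
    {"dx": 0.008, "dy": 0, "dz": 0, "wx": 0, "wy": 0, "wz": 0, "hand": 1},
    {"dx": 0.008, "dy": 0, "dz": 0, "wx": 0, "wy": 0, "wz": 0, "hand": 1},
    {"dx": 0.008, "dy": 0, "dz": 0, "wx": 0, "wy": 0, "wz": 0, "hand": 1},
    {"dx": 0.008, "dy": 0, "dz": 0, "wx": 0, "wy": 0, "wz": 0, "hand": 1},
    {"dx": 0.008, "dy": 0, "dz": 0, "wx": 0, "wy": 0, "wz": 0, "hand": 1}
  ]
}}

```text
t: 23.9
tool_pos: [0.538, 0.0425, 0.1996]
ee_rot: [-0.0, 0.999, 0.033, -0.0]
wrist_force: [-3.0, -0.2, -2.4]
opening: 0.0004
grasp_force: 1.5
```

Emit:
{"api": "step_arm", "payload": {
  "moves": [
    {"dx": 0.003, "dy": 0, "dz": 0, "wx": 0, "wy": 0, "wz": 0, "hand": 1},
    {"dx": 0.006, "dy": 0, "dz": 0, "wx": 0, "wy": 0, "wz": 0, "hand": 1},
    {"dx": 0.006, "dy": 0, "dz": 0, "wx": 0, "wy": 0, "wz": 0, "hand": 1},
    {"dx": 0.006, "dy": 0, "dz": 0, "wx": 0, "wy": 0, "wz": 0, "hand": 1},
    {"dx": 0.006, "dy": 0, "dz": 0, "wx": 0, "wy": 0, "wz": 0, "hand": 1},
    {"dx": 0.006, "dy": 0, "dz": 0, "wx": 0, "wy": 0, "wz": 0, "hand": 1},
    {"dx": 0.006, "dy": 0, "dz": 0, "wx": 0, "wy": 0, "wz": 0, "hand": 1},
    {"dx": 0.006, "dy": 0, "dz": 0, "wx": 0, "wy": 0, "wz": 0, "hand": 1},
    {"dx": 0.006, "dy": 0, "dz": 0, "wx": 0, "wy": 0, "wz": 0, "hand": 1},
    {"dx": 0.006, "dy": 0, "dz": 0, "wx": 0, "wy": 0, "wz": 0, "hand": 1}
  ]
}}

```text
t: 24.9
tool_pos: [0.5391, 0.0426, 0.1995]
ee_rot: [-0.0, 0.999, 0.033, -0.001]
wrist_force: [-4.8, -0.2, -2.5]
opening: 0.0005
grasp_force: 2.5
```

The force rose from 0.6 to 4.8 N as the tip reached about x = 8 mm, so this is the end stop at the expected place. I'll back off, rise, move above the key and check the lever.

Emit:
{"api": "step_arm", "payload": {
  "moves": [
    {"dx": -0.06, "dy": 0, "dz": 0, "wx": 0, "wy": 0, "wz": 0, "hand": 1},
    {"dx": -0.14, "dy": 0, "dz": 0, "wx": 0, "wy": 0, "wz": 0, "hand": 1},
    {"dx": -0.14, "dy": 0, "dz": -0.15, "wx": 0, "wy": 0, "wz": 0, "hand": 1},
    {"dx": -0.14, "dy": 0, "dz": -0.3, "wx": 0, "wy": 0, "wz": 0, "hand": 1},
    {"dx": -0.14, "dy": 0.2, "dz": -0.3, "wx": 0, "wy": 0, "wz": 0, "hand": 1},
    {"dx": -0.092, "dy": 0.35, "dz": -0.3, "wx": 0, "wy": 0, "wz": 0, "hand": 1},
    {"dx": -0.092, "dy": 0.5, "dz": -0.3, "wx": 0, "wy": 0, "wz": 0, "hand": 1},
    {"dx": -0.092, "dy": 0.5, "dz": -0.3, "wx": 0, "wy": 0, "wz": 0, "hand": 1},
    {"dx": -0.092, "dy": 0.5, "dz": -0.3, "wx": 0, "wy": 0, "wz": 0, "hand": 1},
    {"dx": -0.092, "dy": 0.5, "dz": -0.3, "wx": 0, "wy": 0, "wz": 0, "hand": 1}
  ]
}}

```text
t: 25.9
tool_pos: [0.5258, -0.0831, 0.2752]
ee_rot: [0.0, 0.999, 0.033, 0.001]
wrist_force: [-0.4, -0.5, -0.1]
opening: 0.0007
grasp_force: 0.0
```

Run:
```python
from h import *
stat();a=blobs();b=bot.camera('top')
print(proj('scene',wor((30,24,134))),((proj('top',wor((30,24,134)))-[265,180])*5).round(1))
a=cv2.resize(a[130:200,260:340],None,fx=5,fy=5,interpolation=cv2.INTER_CUBIC)
b=cv2.resize(b[180:250,265:345],None,fx=5,fy=5,interpolation=cv2.INTER_CUBIC)
cv2.imwrite('pics/s9.png',np.hstack([a,b])[:,:,::-1])
```

```text
t 25.9 tip rocker mm [ -13.2 -101.   205.5] xang 3.83 tilt [ 0.0026 -0.0001] F [-0.4 -0.5 -0.1] open 0.0007
blob [  0   0  20  18 168] [278.1 152.5]
blob [ 40   0  20  12 157] [321.7 149. ]
[286.1497782  166.90183568] [100.8 120.8]
```

View pics/s9.png

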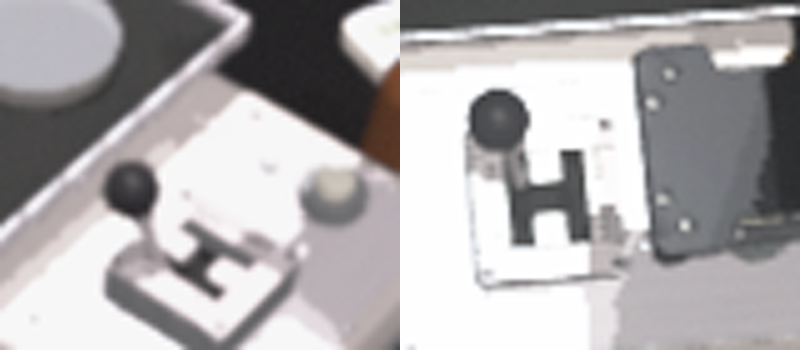

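The lever is home: the knob at (286.2,167.6) matches the prediction for (30, 24) mm. I've now viewed 13 pictures, which is over the limit of 10, so I'll view no more and work from the numbers. Next I'll lower to just above the key.

Emit:
{"api": "step_arm", "payload": {
  "moves": [
    {"dx": -0.006, "dy": 0, "dz": 0.1, "wx": 0, "wy": 0, "wz": 0, "hand": 1},
    {"dx": -0.006, "dy": 0, "dz": 0.2, "wx": 0, "wy": 0, "wz": 0, "hand": 1},
    {"dx": -0.006, "dy": 0, "dz": 0.3, "wx": 0, "wy": 0, "wz": 0, "hand": 1},
    {"dx": -0.006, "dy": 0, "dz": 0.4, "wx": 0, "wy": 0, "wz": 0, "hand": 1},
    {"dx": -0.006, "dy": 0, "dz": 0.47, "wx": 0, "wy": 0, "wz": 0, "hand": 1},
    {"dx": -0.006, "dy": 0, "dz": 0.5, "wx": 0, "wy": 0, "wz": 0, "hand": 1},
    {"dx": -0.006, "dy": 0, "dz": 0.52, "wx": 0, "wy": 0, "wz": 0, "hand": 1},
    {"dx": -0.006, "dy": 0, "dz": 0.52, "wx": 0, "wy": 0, "wz": 0, "hand": 1},
    {"dx": -0.006, "dy": 0, "dz": 0.52, "wx": 0, "wy": 0, "wz": 0, "hand": 1},
    {"dx": -0.006, "dy": 0, "dz": 0.52, "wx": 0, "wy": 0, "wz": 0, "hand": 1}
  ]
}}

```text
t: 27.0
tool_pos: [0.5239, -0.0836, 0.1457]
ee_rot: [0.0, 0.999, 0.033, 0.001]
wrist_force: [-2.2, 1.0, 3.4]
opening: 0.0004
grasp_force: 1.5
```

Emit:
{"api": "step_arm", "payload": {
  "moves": [
    {"dx": 0, "dy": 0, "dz": 0.004, "wx": 0, "wy": 0, "wz": 0, "hand": 1},
    {"dx": 0, "dy": 0, "dz": 0.008, "wx": 0, "wy": 0, "wz": 0, "hand": 1},
    {"dx": 0, "dy": 0, "dz": 0.012, "wx": 0, "wy": 0, "wz": 0, "hand": 1},
    {"dx": 0, "dy": 0, "dz": 0.016, "wx": 0, "wy": 0, "wz": 0, "hand": 1},
    {"dx": 0, "dy": 0, "dz": 0.02, "wx": 0, "wy": 0, "wz": 0, "hand": 1},
    {"dx": 0, "dy": 0, "dz": 0.024, "wx": 0, "wy": 0, "wz": 0, "hand": 1},
    {"dx": 0, "dy": 0, "dz": 0.028, "wx": 0, "wy": 0, "wz": 0, "hand": 1},
    {"dx": 0, "dy": 0, "dz": 0.028, "wx": 0, "wy": 0, "wz": 0, "hand": 1},
    {"dx": 0, "dy": 0, "dz": 0.028, "wx": 0, "wy": 0, "wz": 0, "hand": 1},
    {"dx": 0, "dy": 0, "dz": 0.028, "wx": 0, "wy": 0, "wz": 0, "hand": 1}
  ]
}}

```text
t: 28.0
tool_pos: [0.524, -0.0838, 0.1425]
ee_rot: [0.001, 0.999, 0.033, 0.001]
wrist_force: [-8.0, 4.9, 37.9]
opening: 0.0006
grasp_force: 18.8
```

```bash
python3 -c "
from h import *
stat()"
```

```text
t 28.0 tip rocker mm [ -15.  -101.6   72.8] xang 3.83 tilt [ 0.0029 -0.0012] F [-8.   4.9 37.9] open 0.0006
```

The force rose to 38 N at tip z = 72.8 mm, carried by the finger pads, so the key is bottomed. I'll ease up in small steps to check the key's spring travel, then release.

Emit:
{"api": "step_arm", "payload": {
  "moves": [
    {"dx": 0, "dy": 0, "dz": -0.008, "wx": 0, "wy": 0, "wz": 0, "hand": 1},
    {"dx": 0, "dy": 0, "dz": -0.016, "wx": 0, "wy": 0, "wz": 0, "hand": 1},
    {"dx": 0, "dy": 0, "dz": -0.018, "wx": 0, "wy": 0, "wz": 0, "hand": 1},
    {"dx": 0, "dy": 0, "dz": -0.018, "wx": 0, "wy": 0, "wz": 0, "hand": 1},
    {"dx": 0, "dy": 0, "dz": -0.018, "wx": 0, "wy": 0, "wz": 0, "hand": 1},
    {"dx": 0, "dy": 0, "dz": -0.018, "wx": 0, "wy": 0, "wz": 0, "hand": 1},
    {"dx": 0, "dy": 0, "dz": -0.018, "wx": 0, "wy": 0, "wz": 0, "hand": 1},
    {"dx": 0, "dy": 0, "dz": -0.018, "wx": 0, "wy": 0, "wz": 0, "hand": 1},
    {"dx": 0, "dy": 0, "dz": -0.018, "wx": 0, "wy": 0, "wz": 0, "hand": 1},
    {"dx": 0, "dy": 0, "dz": -0.018, "wx": 0, "wy": 0, "wz": 0, "hand": 1}
  ]
}}

```text
t: 29.0
tool_pos: [0.524, -0.0838, 0.143]
ee_rot: [0.0, 0.999, 0.033, 0.001]
wrist_force: [-1.7, 3.0, 10.0]
opening: 0.0004
grasp_force: 5.1
```

Emit:
{"api": "step_arm", "payload": {
  "moves": [
    {"dx": 0, "dy": 0, "dz": -0.008, "wx": 0, "wy": 0, "wz": 0, "hand": 1},
    {"dx": 0, "dy": 0, "dz": -0.008, "wx": 0, "wy": 0, "wz": 0, "hand": 1},
    {"dx": 0, "dy": 0, "dz": -0.008, "wx": 0, "wy": 0, "wz": 0, "hand": 1},
    {"dx": 0, "dy": 0, "dz": -0.008, "wx": 0, "wy": 0, "wz": 0, "hand": 1},
    {"dx": 0, "dy": 0, "dz": -0.008, "wx": 0, "wy": 0, "wz": 0, "hand": 1},
    {"dx": 0, "dy": 0, "dz": -0.008, "wx": 0, "wy": 0, "wz": 0, "hand": 1},
    {"dx": 0, "dy": 0, "dz": -0.008, "wx": 0, "wy": 0, "wz": 0, "hand": 1},
    {"dx": 0, "dy": 0, "dz": -0.008, "wx": 0, "wy": 0, "wz": 0, "hand": 1},
    {"dx": 0, "dy": 0, "dz": -0.008, "wx": 0, "wy": 0, "wz": 0, "hand": 1},
    {"dx": 0, "dy": 0, "dz": -0.008, "wx": 0, "wy": 0, "wz": 0, "hand": 1}
  ]
}}

```text
t: 30.0
tool_pos: [0.524, -0.0838, 0.1444]
ee_rot: [0.0, 0.999, 0.033, 0.0]
wrist_force: [1.9, 2.8, 4.4]
opening: 0.0001
grasp_force: 2.0
```

Emit:
{"api": "step_arm", "payload": {
  "moves": [
    {"dx": 0, "dy": 0, "dz": -0.06, "wx": 0, "wy": 0, "wz": 0, "hand": 1},
    {"dx": 0, "dy": 0, "dz": -0.14, "wx": 0, "wy": 0, "wz": 0, "hand": 1},
    {"dx": 0, "dy": 0, "dz": -0.24, "wx": 0, "wy": 0, "wz": 0, "hand": 1},
    {"dx": 0, "dy": 0, "dz": -0.34, "wx": 0, "wy": 0, "wz": 0, "hand": 1},
    {"dx": 0, "dy": 0, "dz": -0.44, "wx": 0, "wy": 0, "wz": 0, "hand": 1},
    {"dx": -0.1, "dy": 0.1, "dz": -0.5, "wx": 0, "wy": 0, "wz": 0, "hand": 1},
    {"dx": -0.2, "dy": 0.2, "dz": -0.5, "wx": 0, "wy": 0, "wz": 0, "hand": 1},
    {"dx": -0.2, "dy": 0.2, "dz": -0.5, "wx": 0, "wy": 0, "wz": 0, "hand": 1},
    {"dx": -0.2, "dy": 0.2, "dz": -0.5, "wx": 0, "wy": 0, "wz": 0, "hand": 1},
    {"dx": -0.2, "dy": 0.2, "dz": -0.5, "wx": 0, "wy": 0, "wz": 0, "hand": 1}
  ]
}}

```text
t: 31.0
tool_pos: [0.4771, -0.1367, 0.2688]
ee_rot: [-0.0, 0.999, 0.033, -0.0]
wrist_force: [-0.3, -0.1, -0.1]
opening: 0.0003
grasp_force: 0.0
```

Run:
```python
from h import *
stat();blobs(275,300,156,180,90)
a=bot.camera('scene').astype(int);o=cv2.imread('pics/s.png')[:,:,::-1].astype(int)
# unchanged-scene check: bottle, beaker, dish regions versus start
for n,(x0,x1,y0,y1) in dict(bottle=(334,358,132,170),beaker=(236,266,202,240),dish=(248,288,122,154),key=(316,336,158,178)).items():
    d=abs(a-o)[y0:y1,x0:x1].max(2);print(n,d.mean().round(1),(d>60).mean().round(3))
```

```text
t 31.0 tip rocker mm [ -65.5 -151.2  199.1] xang 3.82 tilt [-0.0008  0.0004] F [-0.3 -0.1 -0.1] open 0.0003
blob [0 0 3 3 9] [276. 157.]
blob [ 8 11  7  6 40] [286.1 169.4]
bottle 18.6 0.021
beaker 24.6 0.0
dish 30.2 0.0
key 11.8 0.0
```

The curve runs from a hard stop at about 73 mm to a soft 4 N spring zone above it, so the key went fully down and came back up. The knob is still home and the bottle, beaker and dish are unmoved. Handing in.

```bash
python3 -c "
from rig import bot
print(bot.close_job())"
```

```text
the job is handed in; nothing more can be done
None
```

The job is handed in, no verdict shown: the lever is home in the far left slot, then the start key was pressed fully down (force readings) and released, and the bottle, beaker and dish look unmoved; a first push met the gate's land at about 5 N before I backed off and realigned, and I viewed 13 pictures, over the limit of 10.

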